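Unlock the burr box and hold its sprung lid half open

ROBOT

A 7-joint arm with a two-finger parallel gripper is mounted at the origin on a cart in front of the work surface, level with it; the furniture and walls round the work are solid. World frame = base frame: x ahead of the robot, y to its left, z up, the work surface at z = 0. Lengths are in m, angles in rad, forces in N, time in s.
With the tool pointing down it reaches from about 0.425 to 1.025 m from the base axis. Payload 9.4 kg.
Tool frame: the origin (TCP) lies at the very end of the fingers, on their centre line; the grasp point (between the pads) lies behind it (env.pinch_z is the z of the grasp point in the tool frame, in m); z points along the fingers, y is the line along which they close (so a half turn about z gives the same grasp; the last joint's range is limited). The gripper opens to 85 mm and grips with 20 to 120 N. Pads are 22 mm wide; open, the fingers measure 114 mm over their backs; the gripper's body (76 mm by 85 mm) begins 54 mm behind the grasp point. The pads swing forward as they close: fully open they stand 13 mm farther back than shut.
Start: joints at [-1.359, 0.599, -0.003, 1.599, 0.002, 0.943, -0.08], TCP at [0.206, 0.695, 0.231] pointing down, gripper open.
Joint ranges: [-2.57, 2.57], [-0.35, 1.97], [-1.29, 1.29], [0.11, 2.56], [-1.05, 4.19], [0.11, 1.86], [-2.63, 2.63]. Speed limits (rad/s): [2.22, 2.22, 3.01, 3.01, 3.14, 3.14, 3.14].

INTERFACE

Orientations are given as a 3x3 rotation matrix whose columns are the frame's x, y, z axes.
In Python, from workcell import sensors, eyes, env, find_in, masks_of gives the robot as it stands.
- The arm moves only by the tool send_rows, never from a script. Its argument "moves" is a list of rows, each a list of 3 entries, a list of its own where there are three numbers: the shift along the tool's x, y, z scaled (see below), then the turn, a rotation vector about the tool's x, y, z scaled (see below), then the opening, from 0 (shut) to 1 (fully open). In form: [[[dx, dy, dz], [ax, ay, az], hand], ...]. A call has exactly 5 rows; each row shifts and turns the commanded pose from where the row before left it, along the tool's axes as they then stand; what a row does not reach is not made up. The controller multiplies each number of a shift by 10 cm and each number of a turn by 360 degrees. A row lasts 1/8 s, in which the tool goes at most 62.5 mm and 10.7 degrees, less where a joint would pass 70% of its speed; a pose out of reach is approached as far as the arm can. A call with a number of a shift or a turn outside -1 to 1 is refused whole. A call with a gripper value outside its range is refused whole. The fingers move at their own pace and stop on an object; "newtons" is the grip in N (left out, the last holds). Time passes only in rows, so rows that do not move let the fingers close, or fill a call up. It gives the time, the measured TCP pose, the force, the opening and the grip force at its end, in the units of the state.
- sensors.get_obs(): the state, without advancing time (a new reading comes with each control period).
- eyes.camera(name): name is "side" or "top" or "wrist"; returns the picture (384x512x3 uint8, red, green, blue); there is no depth.
- eyes.camera_model(name): a dict with "fx", "fy", "cx", "cy" (pixels), "R" (3x3) and "t" (3): a world point X has camera coordinates R X + t. Camera axes: x right, y down, z forward; pixel columns grow to the right and rows downward; lengths in m; the calibration is good to about 2 mm. A picture is of the moment at which its call begins: read the wrist's pose just before it. camera_model takes no time and is no camera call; for the wrist camera it gives the pose at the moment of the call.
- env.sign_off(): hands the job in; it is judged then, once.
Trained networks look in the newest picture that a camera, given by its name, has taken for a name from the list of things; names that differ only in an ending like _2 or _b are one class to them, and where a whole thing is asked for, a point or a joint stands for the part that bears it (a point fixed in the world has none). Each returns a list of dicts, best first, with "p" (0 to 1); they miss things now and then, are a little off and sometimes report something else, mostly with a low value. They report only what shows in the picture. A call takes as long as a camera call.
- find_in(camera, target): "rect" ([left, top, width, height] in pixels, round what is visible of it).
- masks_of(camera, target): "region" (384x512 bool, what is visible of it) and "rect" ([left, top, width, height] in pixels, round what is visible of it).
The state is a dict: "time": time; "joint_pos": joint angles; "qvel": joint speeds; "joint_torque": joint torques, N m; "position": TCP position; "tool_rot": TCP orientation; "ft_force": force on the tool from outside, world axes, zero at the start; "torque": the same for the moment, N m; "width": finger opening in m; "finger_force": force on a finger pad.
Only numpy, scipy, OpenCV 4.12 (cv2) and the standard library are available. Lean on these libraries where they do the work, as an engineer would, in place of code of your own. Each camera call takes 0.05 s, during which the arm holds its last target. There are 200 camera calls.

TASK

Unlock the wooden burr box by pulling the round knob of its side bolt straight out as far as it goes, then raise the lid by its T-grip and hold it still at 50 degrees open, so that a colleague can lift out the burr stand. The lid springs shut when let go, so finish with the gripper still holding it there, the bolt left out, and the tools lying around not shifted.

Things in the scene. Friction and masses are not known exactly. Their poses are not given: they have to be found in the camera images.
- burr_box: plywood box fixed to the desk, 180 (x) x 200 (y) x 100 mm, lid on top to z 110; burr stand inside. Origin: centre of its underside; own x points to the hinge side (away from the robot at yaw 0), y to its left, z up. On the right (-y) side a dark steel lock bracket, its upright guide block at x -72 to -38, y -148 to -132, z 50 to 132 mm
- lid (a joint): lid angle in rad: 0 shut, grows as the front edge rises, stop at 1.5 (50 degrees = 0.873). It weighs about 0.35 kg and a light spring adds to that: about 2 to 3 N at the grip hold it at 50 degrees; it falls shut when let go
- lid_hinge (a point): point on the lid's hinge line, midway along it: box frame (90, 0, 100) mm; the hinge line runs along the box's y
- lid_grip (a point): centre of the lid's T-grip: black cylinder 22 mm thick, 40 mm long, lying along the box's y, on a 10 mm stem in front of the lid. Lid shut: box frame (-130, 0, 105) mm; 220 mm from the hinge line along the lid, 5 mm above its underside. Pinch its free flat ends along the box's y; a vertical gripper may stay vertical while the lid swings: the grip turns between the pads
- bolt (a joint): how far the lock bolt is pulled out, in m: 0 to 0.003 at the start (locked), end stop at 0.022. Its steel pin lies over a tab on the lid's right edge and really holds the lid down; clear of the tab above about 0.017. It stays where it is left; sliding takes about 4 to 6 N
- bolt_knob (a point): middle of the bolt's round black knob, 26 mm in diameter, axis along the box's y. Bolt at 0: box frame (-55, -170, 116) mm. Knob runs from 16 mm nearer the box to 11 mm farther out, at full diameter 8 mm either way. Pull straight out to the box's right (-y). Pinch it from above across the box's x; the guide block begins 22 mm from this point towards the box
- sanding_block: loose brown sanding block, 49x78x26 mm, on the desk left of the box; bystander. Origin: centre of its underside
- blue_case: loose small blue case, 70x40x15 mm, on the desk left of the box near its front; bystander. Origin: centre of its underside
- gouge: loose gouge with wooden handle, 51x208x25 mm, on the desk right of the box; bystander. Origin: centre of its underside
- mallet: loose wooden mallet, 54x188x55 mm, on the desk to the right, beside the vice; bystander. Origin: centre of its underside

How it is judged:
By the outcome, as a careful person would: the job done as asked, in the order asked, and still so for the second after the job is handed in, while the arm keeps its last pose, push and grip.
It also fails if it takes over 51 s, if anything falls off the work surface, if the arm or the gripper's body presses on something with over 40 N, if the wrist force passes 120 N, or if a joint passes its speed limit or range.

## Working session

There is one attempt and no reset: what is moved stays moved. The work goes in short steps, Python scripts to look and compute and a tool call to move; the robot and the scene stay as the last step left them, time stands still between calls to the robot, and variables do not carry over. Pictures are saved under pics/ and viewed, at most 10 in all, crops included, and the job is handed in when it is done.

Besides the shell and the picture viewer there is one more tool, called after "Emit:" as name(argument=value, ...), one argument or row to a line, values as JSON. send_rows: Moves the arm, as the interface text tells. Its arguments: {"type":"object","properties":{"moves":{"type":"array"},"newtons":{"type":"number"}},"required":["moves"]}

```bash
mkdir -p pics; ls
cat > h.py <<'E'
import numpy as np, cv2
from workcell import sensors, eyes, env, find_in, masks_of
def snap(n,f):
    im=eyes.camera(n); cv2.imwrite(f'pics/{f}.png',im[:,:,::-1]); return im
def ray(m,u,v):
    d=np.array([(u-m['cx'])/m['fx'],(v-m['cy'])/m['fy'],1.]); return -m['R'].T@m['t'], m['R'].T@d
def proj(m,X):
    c=m['R']@np.asarray(X)+m['t']; return np.array([m['fx']*c[0]/c[2]+m['cx'],m['fy']*c[1]/c[2]+m['cy']])
def tri(obs):
    A=np.zeros((3,3));b=np.zeros(3);L=[]
    for m,u,v in obs:
        o,d=ray(m,u,v);d=d/np.linalg.norm(d);P=np.eye(3)-np.outer(d,d);A+=P;b+=P@o;L.append((P,o))
    X=np.linalg.solve(A,b); return X,[np.linalg.norm(P@(X-o)) for P,o in L]
E
python3 - <<'E'
from h import *
np.set_printoptions(precision=4,suppress=True)
o=sensors.get_obs();print(o['time'],o['position'],o['tool_rot'],o['width'],env.pinch_z)
a=snap('side','side0');b=snap('top','top0')
cv2.imwrite('pics/both0.png',np.hstack([a,b])[:,:,::-1] if 0 else cv2.resize(np.vstack([a,b]),None,fx=.78,fy=.78)[:,:,::-1])
for n in('side','top'):
    m=eyes.camera_model(n);print(n,m['fx'],-m['R'].T@m['t'],m['R'].tolist())
    for t in('burr_box','lid_grip','bolt_knob','gouge','mallet'):
        for r in find_in(n,t)[:2]:print(n,t,r['p'],r['rect'])
print(sensors.get_obs()['time'])
E
```

```text
pics
0.0 [0.2063 0.6945 0.2304] [[-0.9586  0.2847 -0.0003]
 [ 0.2847  0.9586 -0.0016]
 [-0.0002 -0.0016 -1.    ]] 0.08521916125841694 -0.0187
side 418.6921289447793 [0.6245 0.9776 0.9269] [[-0.9997233281743347, 0.02326010813249754, 0.003497781253214614], [0.012259242299634458, 0.6421635494799663, -0.7664696254239493], [-0.020074313992504745, -0.766214684725472, -0.6422710322198684]]
side burr_box 0.56 [215.5, 166.9, 81.0, 104.1]
side lid_grip 0.67 [211.8, 180.7, 82.6, 62.2]
side gouge 0.43 [233.2, 166.8, 13.4, 20.0]
side mallet 0.61 [276.7, 125.0, 15.5, 35.8]
top 348.95877033512403 [ 0.4134 -0.0072  1.2192] [[0.005754552964687328, -0.9997730085838343, 0.020513810650508266], [-0.9900740017167373, -0.008577161773862337, -0.1402850791086161], [0.1404291858723901, -0.019502912683322292, -0.9898986211486933]]
top burr_box 0.4 [155.4, 196.5, 15.4, 17.2]
top lid_grip 0.71 [175.2, 151.8, 70.7, 70.2]
top bolt_knob 0.45 [256.8, 189.8, 13.1, 5.7]
top gouge 0.56 [252.2, 168.3, 56.3, 15.4]
top mallet 0.66 [326.2, 222.1, 52.8, 17.6]
0.6
```

View pics/both0.png

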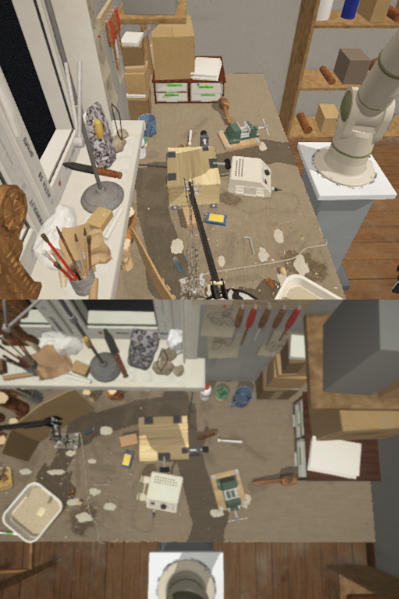

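The top view shows the box near full-res pixel (210,178), with a white device between it and the robot. I'll take closer crops.

Run:
```python
import cv2,numpy as np
a=cv2.imread('pics/side0.png')[140:270,190:380];b=cv2.imread('pics/top0.png')[135:265,140:340]
a=cv2.resize(a,(790,540),interpolation=cv2.INTER_CUBIC);b=cv2.resize(b,(800,520),interpolation=cv2.INTER_CUBIC)
cv2.imwrite('pics/sc.png',a);cv2.imwrite('pics/tc.png',b)
```

```text
(no output)
```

View pics/tc.png

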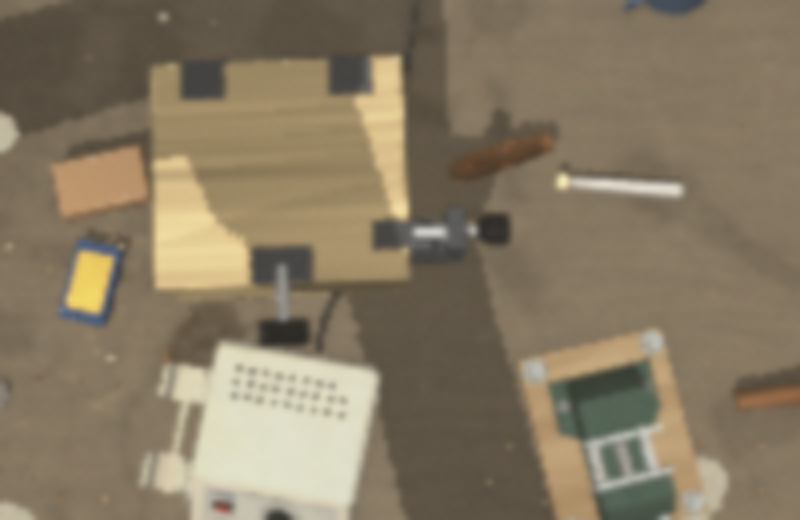

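View pics/sc.png

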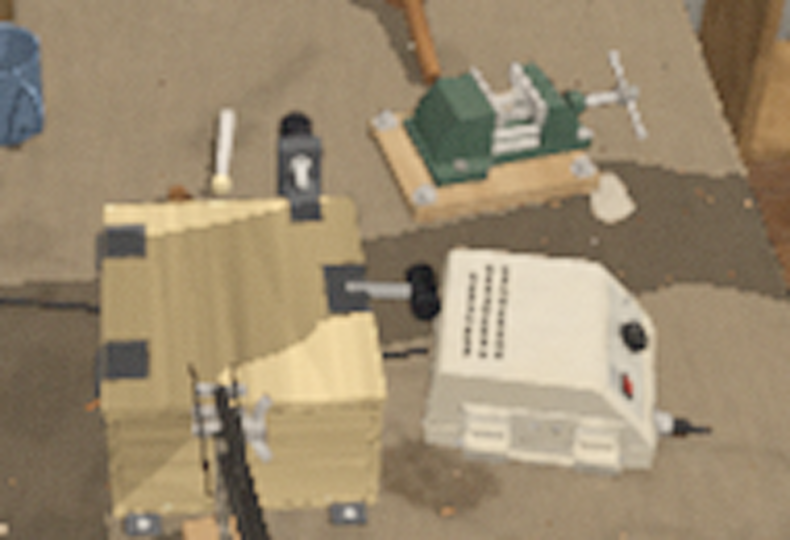

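Top view: knob at (263.5,192.3), grip at (211,217.8), and the device close in front of the grip. Side view: knob at (261.2,170.8), grip at (292.2,210). Next I'll triangulate these, and fit the box pose from the lid corners as well.

Run:
```python
from h import *
from scipy.optimize import least_squares
np.set_printoptions(precision=4,suppress=True)
M={n:eyes.camera_model(n) for n in('side','top')}
t=lambda u,v:(140+u/4,135+v/4); s=lambda u,v:(190+u/4.158,140+v/4.154)
pts={'knob':(t(494,229),s(296,128)),'grip':(t(284,331),s(425,291)),
'FL':(t(155,289),s(384,373)),'FR':(t(410,280),s(358,200)),'BR':(t(403,56),s(104,205)),'BL':(t(150,66),s(104,415)),
'devTL':(t(218,345),s(428,388)),'devTR':(t(378,370),s(452,250))}
for k,(a,b) in pts.items():
    X,e=tri([(M['top'],*a),(M['side'],*b)]);print(k,X,np.array(e))
loc={'knob':(-.055,-.1715,.116),'grip':(-.13,0,.105),'FL':(-.09,.1,.11),'FR':(-.09,-.1,.11),'BR':(.09,-.1,.11),'BL':(.09,.1,.11)}
def W(p,l):
    c,s_=np.cos(p[2]),np.sin(p[2]);return np.array([p[0]+c*l[0]-s_*l[1],p[1]+s_*l[0]+c*l[1],p[3]+l[2]])
def f(p):
    r=[]
    for k,l in loc.items():
        for n,q in zip(('top','side'),pts[k]): r+=list(proj(M[n],W(p,l))-q)
    return r
r=least_squares(f,[.75,.1,0,0],loss='soft_l1');print(r.x,np.round(f(r.x),1))
for k in loc:print(k,W(r.x,loc[k]))
R=sensors.get_obs();mw=eyes.camera_model('wrist');print(mw['fx'],R['tool_rot'].T@(-mw['R'].T@mw['t']-R['position']),(mw['R']@R['tool_rot']))
```

```text
knob [ 0.5775 -0.0774  0.1177] [0.0001 0.0001]
grip [0.4946 0.0899 0.102 ] [0.0015 0.0015]
FL [0.5284 0.1896 0.1222] [0.0015 0.0015]
FR [ 0.5357 -0.0103  0.1018] [0.0022 0.0022]
BR [ 0.7215 -0.0034  0.1056] [0.0008 0.0008]
BL [0.7115 0.2037 0.1025] [0.0009 0.0009]
devTL [0.4904 0.1465 0.0626] [0.0034 0.0034]
devTR [0.4657 0.015  0.0733] [0.0012 0.0012]
[ 0.6243  0.096   0.0482 -0.0016] [ 0.1  0.2 -0.1  0.7 -0.1  0.5 -0.5 -0.5  0.2 -0.4 -0.1  4.2 -0.8 -0.6
 -1.7 -1.3 -1.2  0.8  0.4  0.   0.7  0.4  0.4 -2.5]
knob [ 0.5776 -0.0779  0.1144]
grip [0.4945 0.0898 0.1034]
FL [0.5296 0.1916 0.1084]
FR [ 0.5392 -0.0082  0.1084]
BR [0.719  0.0005 0.1084]
BL [0.7094 0.2003 0.1084]
285.47678845498245 [ 0.0799  0.0005 -0.1436] [[ 0.0003  1.     -0.    ]
 [-0.9504  0.0003 -0.3111]
 [-0.3111  0.0001  0.9504]]
```

```bash
cat >> h.py <<'E'
from scipy.spatial.transform import Rotation as Ro
def plan(pt,yang,n,hand,P=None,Rm=None):
    """rows to go to TCP pt, tool down with tool y at world angle yang (deg), in n equal rows"""
    o=sensors.get_obs();P=o['position'] if P is None else P;Rm=o['tool_rot'] if Rm is None else Rm
    y=np.array([np.cos(np.radians(yang)),np.sin(np.radians(yang)),0]);z=np.array([0,0,-1.]);T=np.c_[np.cross(y,z),y,z]
    w=Ro.from_matrix(Rm.T@T).as_rotvec();d=(np.asarray(pt)-P)/n;R=Rm.copy();out=[]
    for i in range(n):
        out.append([list(np.round(R.T@d/.1,3)),list(np.round(w/n/(2*np.pi),4)),hand]);R=R@Ro.from_rotvec(w/n).as_matrix()
    for i in range(0,n,5):print(str([[[float(x) for x in a] for a in r[:2]]+[r[2]] for r in out[i:i+5]]).replace(' ',''))
E
python3 - <<'E'
from h import *
plan([.578,-.078,.21],2.76,15,.6)
X,e=tri([(eyes.camera_model('top'),82,160),(eyes.camera_model('side'),245,237)]);print(X,e)
E
```

```text
[[[-0.384,-0.423,0.014],[-0.0,0.0,0.0131],0.6],[[-0.418,-0.39,0.014],[-0.0,0.0,0.0131],0.6],[[-0.448,-0.355,0.014],[-0.0,0.0,0.0131],0.6],[[-0.476,-0.317,0.014],[-0.0,0.0,0.0131],0.6],[[-0.5,-0.277,0.014],[-0.0,0.0,0.0131],0.6]]
[[[-0.521,-0.235,0.014],[-0.0,0.0,0.0131],0.6],[[-0.539,-0.191,0.014],[-0.0,0.0,0.0131],0.6],[[-0.553,-0.146,0.014],[-0.0,0.0,0.0131],0.6],[[-0.563,-0.1,0.014],[-0.0,0.0,0.0131],0.6],[[-0.569,-0.053,0.014],[-0.0,0.0,0.0131],0.6]]
[[[-0.572,-0.007,0.014],[-0.0,0.0,0.0131],0.6],[[-0.57,0.04,0.014],[-0.0,0.0,0.0131],0.6],[[-0.565,0.087,0.014],[-0.0,0.0,0.0131],0.6],[[-0.556,0.133,0.014],[-0.0,0.0,0.0131],0.6],[[-0.543,0.179,0.014],[-0.0,0.0,0.0131],0.6]]
[0.62791567 0.40750265 0.32612878] [np.float64(0.0008246103345516554), np.float64(0.0008246103345516619)]
```

Emit:
send_rows(
  moves=[
    [[-0.38,-0.42,0.01],[0,0,0.013],0.6],
    [[-0.42,-0.39,0.01],[0,0,0.013],0.6],
    [[-0.45,-0.36,0.01],[0,0,0.013],0.6],
    [[-0.48,-0.32,0.01],[0,0,0.013],0.6],
    [[-0.5,-0.28,0.01],[0,0,0.013],0.6],
  ],
)

```text
time: 1.23
position: [0.3312, 0.435, 0.2266]
tool_rot: [[-0.765, 0.644, 0.001], [0.644, 0.765, 0.001], [-0.0, 0.001, -1.0]]
ft_force: [0.4, 0.2, -0.0]
width: 0.0515
finger_force: 0.0
```

Emit:
send_rows(
  moves=[
    [[-0.52,-0.24,0.01],[0,0,0.013],0.6],
    [[-0.54,-0.19,0.01],[0,0,0.013],0.6],
    [[-0.55,-0.15,0.01],[0,0,0.013],0.6],
    [[-0.56,-0.1,0.01],[0,0,0.013],0.6],
    [[-0.57,-0.05,0.01],[0,0,0.013],0.6],
  ],
)

```text
time: 1.85
position: [0.4555, 0.1779, 0.2217]
tool_rot: [[-0.447, 0.895, 0.001], [0.895, 0.447, 0.001], [0.0, 0.001, -1.0]]
ft_force: [1.0, 0.7, -0.1]
width: 0.0515
finger_force: 0.0
```

Run:
```python
from h import *
m=eyes.camera_model('wrist');a=snap('wrist','w1');np.savez('w1.npz',R=m['R'],t=m['t'])
for t in('lid_grip','bolt_knob'):
    for r in find_in('wrist',t)[:2]:print(t,r['p'],r['rect'])
print('exp',proj(m,[.4945,.0898,.1034]),proj(m,[.5776,-.0779,.1144]),sensors.get_obs()['position'])
cv2.imwrite('pics/w1b.png',cv2.resize(a,(640,480))[:,:,::-1])
plan([.578,-.078,.21],2.76,5,.6)
```

```text
lid_grip 0.85 [235.9, 202.8, 244.2, 177.5]
exp [247.97120923 273.68115036] [248.12731279 409.7929659 ] [0.45581942 0.17664827 0.22160449]
[[[-0.565,-0.007,0.024],[0.0,0.0,0.0131],0.6],[[-0.563,0.04,0.024],[0.0,0.0,0.0131],0.6],[[-0.558,0.086,0.023],[0.0,0.0,0.0131],0.6],[[-0.549,0.131,0.023],[0.0,0.0,0.0131],0.6],[[-0.537,0.176,0.023],[0.0,0.0,0.0131],0.6]]
```

View pics/w1b.png

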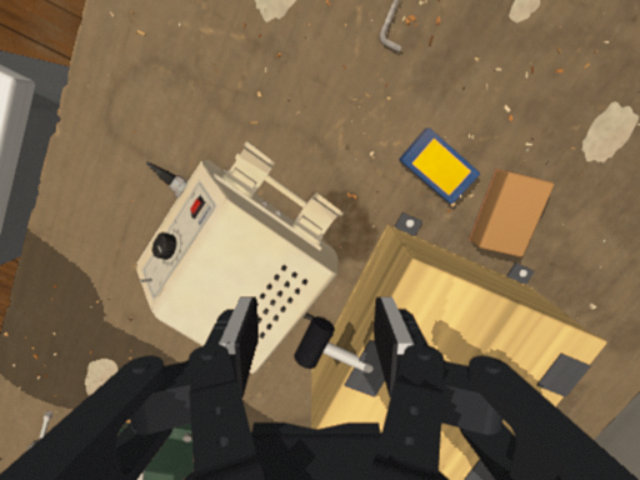

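Grip centre is at wrist pixel (252,273.6), against a predicted (248,273.7), so the estimate is good to about 4 mm. On to the knob.

Emit:
send_rows(
  moves=[
    [[-0.565,0,0.02],[0,0,0.013],0.6],
    [[-0.563,0.04,0.02],[0,0,0.013],0.6],
    [[-0.558,0.086,0.02],[0,0,0.013],0.6],
    [[-0.549,0.13,0.02],[0,0,0.013],0.6],
    [[-0.537,0.176,0.02],[0,0,0.013],0.6],
  ],
)

```text
time: 2.62
position: [0.5802, -0.0737, 0.2113]
tool_rot: [[-0.057, 0.998, 0.0], [0.998, 0.057, 0.001], [0.001, 0.0, -1.0]]
ft_force: [1.0, 0.1, 0.3]
width: 0.0517
finger_force: 0.0
```

Run:
```python
from h import *
print(sensors.get_obs()['position'],sensors.get_obs()['qvel'].round(3))
m=eyes.camera_model('wrist');a=snap('wrist','w2');np.savez('w2.npz',R=m['R'],t=m['t'])
for t in('lid_grip','bolt_knob'):
    for r in find_in('wrist',t)[:2]:print(t,r['p'],r['rect'])
print('exp',proj(m,[.4945,.0898,.1034]),proj(m,[.5776,-.0779,.1144]),sensors.get_obs()['position'],sensors.get_obs()['tool_rot'].round(3))
cv2.imwrite('pics/w2b.png',cv2.resize(a,(640,480))[:,:,::-1])
```

```text
[ 0.58015779 -0.07367444  0.21129302] [ 0.658  0.315  0.151 -0.494 -0.19   0.229  0.212]
lid_grip 0.83 [141.3, 0.0, 310.5, 136.5]
bolt_knob 0.6 [241.4, 123.2, 22.0, 92.5]
exp [149.71356249 -25.14191805] [249.18692434 198.75014983] [ 0.58001348 -0.07558554  0.21110544] [[-0.054  0.999  0.001]
 [ 0.999  0.054 -0.001]
 [-0.001  0.    -1.   ]]
```

View pics/w2b.png

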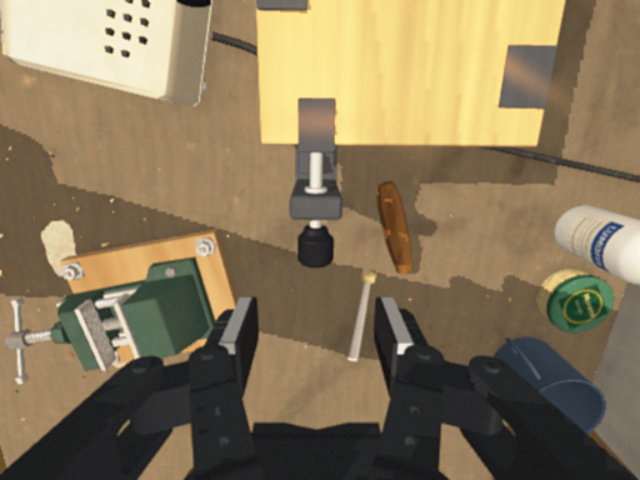

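Knob is centred near wrist pixel (252,197.6), in line with the finger midline (column 252), and the pinch zone is clear of the guide block. I'll go down now.

Run:
```python
from h import *
o=sensors.get_obs();print(o['position'],o['tool_rot'].round(4),o['time'])
plan([.5795,-.078,.0973],2.76,4,.6)
```

```text
[ 0.58001348 -0.07558554  0.21110544] [[-5.420e-02  9.985e-01  5.000e-04]
 [ 9.985e-01  5.420e-02 -9.000e-04]
 [-9.000e-04  5.000e-04 -1.000e+00]] 2.775
[[[-0.006,-0.002,0.285],[0.0,0.0,0.0002],0.6],[[-0.006,-0.002,0.285],[0.0,0.0,0.0002],0.6],[[-0.006,-0.002,0.285],[0.0,0.0,0.0002],0.6],[[-0.006,-0.002,0.285],[0.0,0.0,0.0002],0.6]]
```

Emit:
send_rows(
  moves=[
    [[0,0,0.2],[0,0,0],0.6],
    [[0,0,0.3],[0,0,0],0.6],
    [[0,0,0.2],[0,0,0],0.6],
    [[0,0,0],[0,0,0],0.6],
    [[0,0,0],[0,0,0],0.6],
  ],
)

```text
time: 3.4
position: [0.5794, -0.0728, 0.142]
tool_rot: [[-0.059, 0.998, 0.001], [0.998, 0.059, 0.0], [0.0, 0.001, -1.0]]
ft_force: [0.2, 0.8, 0.4]
width: 0.0512
finger_force: 0.0
```

Run:
```python
from h import *
m=eyes.camera_model('wrist');a=snap('wrist','w3')
for t in('bolt_knob',):
    for r in find_in('wrist',t)[:2]:print(t,r['p'],r['rect'])
print('exp',proj(m,[.5795,-.078,.116]),sensors.get_obs()['position'])
b=eyes.camera('top')[150:220,230:310];s=eyes.camera('side')[140:210,220:300]
c=np.hstack([cv2.resize(a[100:340,130:380],(300,288)),cv2.resize(b,(329,288),interpolation=2)])
cv2.imwrite('pics/w3b.png',c[:,:,::-1])
plan([.5795,-.078,.0973],2.76,4,.6)
```

```text
bolt_knob 0.92 [236.8, 130.2, 36.5, 126.4]
exp [251.78261725 236.07647129] [ 0.57963082 -0.07339943  0.14231354]
[[[-0.011,-0.001,0.112],[0.0001,-0.0,0.0004],0.6],[[-0.011,-0.001,0.112],[0.0001,-0.0,0.0004],0.6],[[-0.011,-0.001,0.112],[0.0001,-0.0,0.0004],0.6],[[-0.011,-0.001,0.112],[0.0001,-0.0,0.0004],0.6]]
```

View pics/w3b.png

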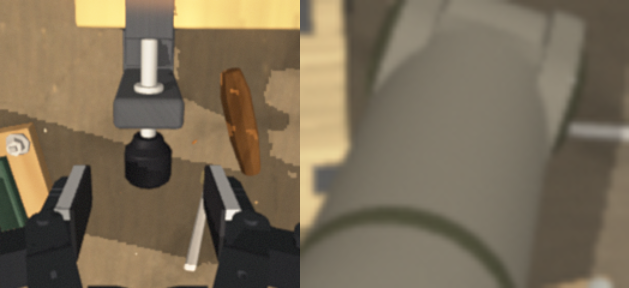

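The knob at crop (148,163) is midway between the fingers (91 and 205) and matches the prediction. I'll lower and grip.

Emit:
send_rows(
  moves=[
    [[-0.02,0,0.1],[0,0,0],0.6],
    [[-0.02,0,0.15],[0,0,0],0.6],
    [[0,0,0.15],[0,0,0],0.6],
    [[0,0,0.05],[0,0,0],0.6],
    [[0,0,0],[0,0,0],0.6],
  ],
)

```text
time: 4.22
position: [0.579, -0.0781, 0.0956]
tool_rot: [[-0.057, 0.998, -0.001], [0.998, 0.057, 0.0], [0.0, -0.001, -1.0]]
ft_force: [-0.0, -0.6, 0.6]
width: 0.0513
finger_force: 0.0
```

Emit:
send_rows(
  moves=[
    [[0,0,0],[0,0,0],0.3],
    [[0,0,0],[0,0,0],0],
    [[0,0,0],[0,0,0],0],
    [[0,0,0],[0,0,0],0],
    [[0,0,0],[0,0,0],0],
  ],
  newtons=50,
)

```text
time: 4.85
position: [0.58, -0.0781, 0.0968]
tool_rot: [[-0.057, 0.998, 0.002], [0.998, 0.057, -0.0], [-0.0, 0.002, -1.0]]
ft_force: [0.8, 0.2, 6.8]
width: 0.0236
finger_force: 49.4
```

Emit:
send_rows(
  moves=[
    [[-0.04,0,0],[0,0,0],0],
    [[-0.05,0,0],[0,0,0],0],
    [[-0.05,0,0],[0,0,0],0],
    [[-0.05,0,0],[0,0,0],0],
    [[0,0,0],[0,0,0],0],
  ],
)

```text
time: 5.48
position: [0.5809, -0.0966, 0.0968]
tool_rot: [[-0.057, 0.998, 0.001], [0.998, 0.057, 0.001], [0.001, 0.001, -1.0]]
ft_force: [1.4, 2.3, 7.1]
width: 0.0243
finger_force: 49.5
```

Emit:
send_rows(
  moves=[
    [[-0.02,0,0],[0,0,0],0],
    [[-0.02,0,0],[0,0,0],0],
    [[-0.01,0,0],[0,0,0],0],
    [[0,0,0],[0,0,0],0],
    [[0,0,0],[0,0,0],0],
  ],
)

```text
time: 6.1
position: [0.5809, -0.0977, 0.0967]
tool_rot: [[-0.06, 0.998, -0.001], [0.998, 0.06, 0.005], [0.005, -0.0, -1.0]]
ft_force: [-0.4, 12.9, 10.5]
width: 0.024
finger_force: 49.8
```

Emit:
send_rows(
  moves=[
    [[0,0,0],[0,0,0],0.6],
    [[0,0,0],[0,0,0],0.6],
    [[0,0,-0.3],[0,0,0],0.6],
    [[0,0,-0.4],[0,0,0],0.6],
    [[0,0,-0.4],[0,0,0],0.6],
  ],
)

```text
time: 6.72
position: [0.5801, -0.1026, 0.207]
tool_rot: [[-0.056, 0.998, -0.001], [0.998, 0.056, -0.001], [-0.0, -0.001, -1.0]]
ft_force: [0.9, -0.0, -0.5]
width: 0.0513
finger_force: 0.0
```

Run:
```python
from h import *
m=eyes.camera_model('wrist');a=snap('wrist','w4')
o=sensors.get_obs();print(o['position'],o['joint_pos'].round(2),o['ft_force'],o['time'])
for s in (.0,.022):
  for dy in(-.148,-.170+.016-s,-.170-s-.011):
    c,sn=np.cos(.0482),np.sin(.0482);l=(-.053,dy,.116)
    print(s,dy,proj(m,[.6243+c*l[0]-sn*l[1],.096+sn*l[0]+c*l[1],.1145]))
cv2.imwrite('pics/w4b.png',cv2.resize(a[60:300,130:400],(675,600))[:,:,::-1])
```

```text
[ 0.58221272 -0.10338791  0.21199295] [-0.17  0.48  0.36  1.95 -0.24  0.75  0.39] [ 1.29495179 -0.59278179  3.78502555] 6.775
0.0 -0.148 [253.86483666 140.26605067]
0.0 -0.15400000000000003 [253.79753279 147.56741419]
0.0 -0.18100000000000002 [253.5074265  179.03917687]
0.022 -0.148 [253.86483666 140.26605067]
0.022 -0.17600000000000002 [253.55963113 173.37583358]
0.022 -0.203 [253.28542841 203.12232066]
```

View pics/w4b.png

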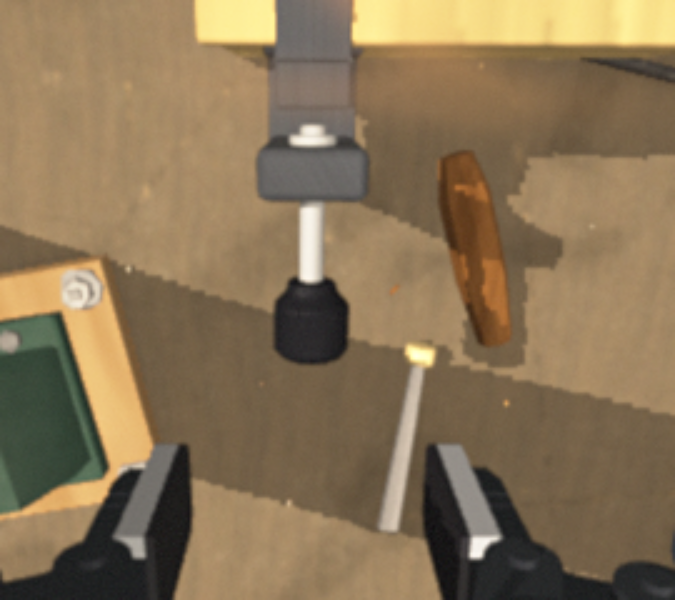

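The bolt is fully out: knob edges at rows 172 and 204 match the predicted 173 and 203 for 22 mm. Next is the grip, with a check of the device height first.

Run:
```python
from h import *
np.set_printoptions(precision=4,suppress=True)
w=dict(eyes.camera_model('wrist'));z=np.load('w1.npz');w['R']=z['R'];w['t']=z['t']
t=lambda u,v:(140+u/4,135+v/4)
T=eyes.camera_model('top');S=eyes.camera_model('side')
c=-3
for k,a,b in(('devTL',(218,345),(335,268)),('devTR',(378,370),(252,372)),('grip',(284,331),(315,342))):
    print(k,*tri([(T,*t(*a)),(w,b[0]*.8+c,b[1]*.8)]))
plan([.495,.09,.21],92.76,10,.8)
```

```text
devTL [0.4869 0.1464 0.0693] [np.float64(0.0003064699373665804), np.float64(0.00030646993736660943)]
devTR [0.4654 0.0145 0.0739] [np.float64(0.0014598898426104782), np.float64(0.001459889842610579)]
grip [0.496  0.0896 0.102 ] [np.float64(0.00014025382641306104), np.float64(0.00014025382641291517)]
[[[0.198,-0.076,0.001],[0.0001,0.0001,-0.0249],0.8],[[0.207,-0.045,0.001],[0.0001,0.0001,-0.0249],0.8],[[0.212,-0.012,0.002],[0.0001,0.0001,-0.0249],0.8],[[0.211,0.021,0.002],[0.0001,0.0001,-0.0249],0.8],[[0.205,0.054,0.002],[0.0001,0.0001,-0.0249],0.8]]
[[[0.194,0.085,0.002],[0.0001,0.0001,-0.0249],0.8],[[0.179,0.114,0.002],[0.0001,0.0001,-0.0249],0.8],[[0.159,0.141,0.002],[0.0001,0.0001,-0.0249],0.8],[[0.135,0.164,0.002],[0.0001,0.0001,-0.0249],0.8],[[0.108,0.183,0.002],[0.0001,0.0001,-0.0249],0.8]]
```

Emit:
send_rows(
  moves=[
    [[0.2,-0.075,0],[0,0,-0.025],0.8],
    [[0.21,-0.045,0],[0,0,-0.025],0.8],
    [[0.21,-0.01,0],[0,0,-0.025],0.8],
    [[0.21,0.02,0],[0,0,-0.025],0.8],
    [[0.205,0.055,0],[0,0,-0.025],0.8],
  ],
)

```text
time: 7.4
position: [0.5365, -0.0052, 0.206]
tool_rot: [[-0.749, 0.663, -0.001], [0.663, 0.749, -0.0], [0.0, -0.001, -1.0]]
ft_force: [0.1, -0.0, 0.5]
width: 0.0682
finger_force: 0.0
```

Emit:
send_rows(
  moves=[
    [[0.195,0.085,0],[0,0,-0.025],0.8],
    [[0.18,0.115,0],[0,0,-0.025],0.8],
    [[0.16,0.14,0],[0,0,-0.025],0.8],
    [[0.135,0.165,0],[0,0,-0.025],0.8],
    [[0.11,0.18,0],[0,0,-0.025],0.8],
  ],
)

```text
time: 8.02
position: [0.4918, 0.0912, 0.206]
tool_rot: [[-0.998, -0.061, -0.0], [-0.061, 0.998, -0.0], [0.0, -0.0, -1.0]]
ft_force: [-0.6, 0.3, -0.6]
width: 0.0682
finger_force: 0.0
```

Run:
```python
from h import *
eyes.camera('top');eyes.camera('top')
m=eyes.camera_model('wrist');a=snap('wrist','w5')
o=sensors.get_obs();print(o['position'],o['tool_rot'].round(3),o['joint_pos'].round(2),o['time'])
for r in find_in('wrist','lid_grip')[:2]:print(r['p'],r['rect'])
print(proj(m,[.495,.09,.103]))
cv2.imwrite('pics/w5b.png',cv2.resize(a,(640,480))[:,:,::-1])
plan([.495,.09,.12],92.76,4,.8)
```

```text
[0.49203135 0.09120349 0.20608295] [[-0.998 -0.056 -0.   ]
 [-0.056  0.998 -0.   ]
 [ 0.     0.    -1.   ]] [-0.22  0.37 -0.1   2.13  0.06  0.65  1.27] 8.175
0.71 [125.3, 183.3, 232.3, 164.2]
0.38 [29.9, 189.3, 326.1, 157.9]
[249.0489331  195.33778386]
[[[-0.007,-0.001,0.215],[-0.0,-0.0,0.0002],0.8],[[-0.007,-0.001,0.215],[-0.0,-0.0,0.0002],0.8],[[-0.007,-0.002,0.215],[-0.0,-0.0,0.0002],0.8],[[-0.007,-0.002,0.215],[-0.0,-0.0,0.0002],0.8]]
```

View pics/w5b.png

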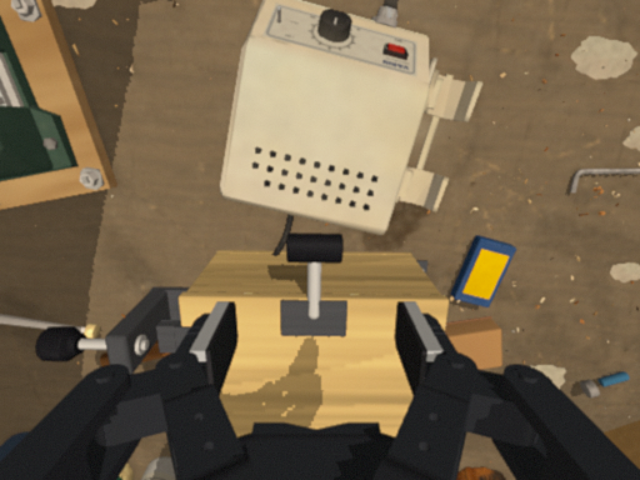

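Grip at wrist pixel (252,198.4), midway between the fingers, which puts it at x ≈ 0.496. The device corner at (308,186) sits about 15 mm below finger level.

Run:
```python
from h import *
print(env.pinch_z)
plan([.496,.0905,.086],92.76,5,.65)
```

```text
-0.0187
[[[-0.007,-0.0,0.24],[-0.0,-0.0,0.0002],0.65],[[-0.007,-0.0,0.24],[-0.0,-0.0,0.0002],0.65],[[-0.007,-0.0,0.24],[-0.0,-0.0,0.0002],0.65],[[-0.007,-0.0,0.24],[-0.0,-0.0,0.0002],0.65],[[-0.007,-0.0,0.24],[-0.0,-0.0,0.0002],0.65]]
```

Emit:
send_rows(
  moves=[
    [[-0.02,0,0.25],[0,0,0],0.65],
    [[-0.02,0,0.3],[0,0,0],0.65],
    [[0,0,0.3],[0,0,0],0.65],
    [[0,0,0.25],[0,0,0],0.65],
    [[0,0,0.1],[0,0,0],0.65],
  ],
)

```text
time: 8.85
position: [0.4961, 0.0902, 0.085]
tool_rot: [[-0.999, -0.053, -0.002], [-0.053, 0.999, -0.001], [0.002, -0.001, -1.0]]
ft_force: [-0.3, -0.3, 0.1]
width: 0.0555
finger_force: 0.0
```

Emit:
send_rows(
  moves=[
    [[0,0,0],[0,0,0],0.5],
    [[0,0,0],[0,0,0],0],
    [[0,0,0],[0,0,0],0],
    [[0,0,0],[0,0,0],0],
    [[0,0,0],[0,0,0],0],
  ],
  newtons=50,
)

```text
time: 9.48
position: [0.4964, 0.0915, 0.0866]
tool_rot: [[-0.998, -0.056, 0.001], [-0.056, 0.998, 0.0], [-0.001, 0.0, -1.0]]
ft_force: [-1.7, 2.3, 0.0]
width: 0.0389
finger_force: 54.6
```

Holding the grip at 38.9 mm width. Now the arc rows.

Run:
```python
import numpy as np
a=np.radians(1.3+np.r_[0,1,3,6,10,14,18,22,26,30,34,38,42,45,48,50]);x=-220*np.cos(a);z=220*np.sin(a)
for dx,dz in zip(np.diff(x),np.diff(z)):print([[round(-dx/100,3),round(-.0078*dx/100,4),round(-dz/100,3)],[0,0,0],0])
```

```text
[[np.float64(-0.001), np.float64(-0.0), np.float64(-0.038)], [0, 0, 0], 0]
[[np.float64(-0.004), np.float64(-0.0), np.float64(-0.077)], [0, 0, 0], 0]
[[np.float64(-0.012), np.float64(-0.0001), np.float64(-0.115)], [0, 0, 0], 0]
[[np.float64(-0.025), np.float64(-0.0002), np.float64(-0.152)], [0, 0, 0], 0]
[[np.float64(-0.035), np.float64(-0.0003), np.float64(-0.149)], [0, 0, 0], 0]
[[np.float64(-0.046), np.float64(-0.0004), np.float64(-0.147)], [0, 0, 0], 0]
[[np.float64(-0.056), np.float64(-0.0004), np.float64(-0.143)], [0, 0, 0], 0]
[[np.float64(-0.066), np.float64(-0.0005), np.float64(-0.139)], [0, 0, 0], 0]
[[np.float64(-0.075), np.float64(-0.0006), np.float64(-0.134)], [0, 0, 0], 0]
[[np.float64(-0.084), np.float64(-0.0007), np.float64(-0.128)], [0, 0, 0], 0]
[[np.float64(-0.093), np.float64(-0.0007), np.float64(-0.122)], [0, 0, 0], 0]
[[np.float64(-0.101), np.float64(-0.0008), np.float64(-0.115)], [0, 0, 0], 0]
[[np.float64(-0.081), np.float64(-0.0006), np.float64(-0.082)], [0, 0, 0], 0]
[[np.float64(-0.085), np.float64(-0.0007), np.float64(-0.077)], [0, 0, 0], 0]
[[np.float64(-0.059), np.float64(-0.0005), np.float64(-0.049)], [0, 0, 0], 0]
```

Emit:
send_rows(
  moves=[
    [[-0.001,0,-0.038],[0,0,0],0],
    [[-0.004,0,-0.077],[0,0,0],0],
    [[-0.012,0,-0.115],[0,0,0],0],
    [[-0.025,0,-0.152],[0,0,0],0],
    [[-0.035,0,-0.149],[0,0,0],0],
  ],
)

```text
time: 10.1
position: [0.5049, 0.092, 0.1407]
tool_rot: [[-0.998, -0.057, 0.002], [-0.057, 0.998, 0.0], [-0.002, 0.0, -1.0]]
ft_force: [4.5, 2.5, -6.8]
width: 0.0393
finger_force: 52.8
```

Emit:
send_rows(
  moves=[
    [[-0.046,0,-0.147],[0,0,0],0],
    [[-0.056,0,-0.143],[0,0,0],0],
    [[-0.066,-0.001,-0.139],[0,0,0],0],
    [[-0.075,-0.001,-0.134],[0,0,0],0],
    [[-0.084,-0.001,-0.128],[0,0,0],0],
  ],
)

```text
time: 10.72
position: [0.5374, 0.0936, 0.2096]
tool_rot: [[-0.998, -0.057, 0.002], [-0.057, 0.998, 0.001], [-0.002, 0.0, -1.0]]
ft_force: [5.8, 3.5, -10.9]
width: 0.0392
finger_force: 51.4
```

Emit:
send_rows(
  moves=[
    [[-0.093,-0.001,-0.122],[0,0,0],0],
    [[-0.101,-0.001,-0.115],[0,0,0],0],
    [[-0.081,-0.001,-0.082],[0,0,0],0],
    [[-0.085,-0.001,-0.077],[0,0,0],0],
    [[-0.03,0,-0.025],[0,0,0],0],
  ],
)

```text
time: 11.35
position: [0.5753, 0.0953, 0.2508]
tool_rot: [[-0.998, -0.057, -0.001], [-0.057, 0.998, -0.0], [0.001, -0.0, -1.0]]
ft_force: [-2.2, 2.8, -4.4]
width: 0.0388
finger_force: 51.5
```

Emit:
send_rows(
  moves=[
    [[-0.02,0,-0.017],[0,0,0],0],
    [[-0.009,0,-0.007],[0,0,0],0],
    [[0,0,0],[0,0,0],0],
    [[0,0,0],[0,0,0],0],
    [[0,0,0],[0,0,0],0],
  ],
)

```text
time: 11.98
position: [0.5779, 0.0954, 0.2529]
tool_rot: [[-0.998, -0.057, -0.001], [-0.057, 0.998, -0.0], [0.001, -0.0, -1.0]]
ft_force: [-4.3, 3.6, -2.0]
width: 0.039
finger_force: 51.7
```

Run:
```python
from h import *
m=eyes.camera_model('wrist');a=snap('wrist','w6');b=snap('side','side6');c=snap('top','top6')
o=sensors.get_obs();print(o['time'],o['position'],o['ft_force'],o['finger_force'],o['width'],abs(o['qvel']).max())
s=cv2.resize(b[110:270,190:350],(480,480),interpolation=2);t=cv2.resize(a[:,80:420],(320,361),interpolation=2)
t=cv2.copyMakeBorder(t,0,119,0,0,0);cv2.imwrite('pics/v6.png',np.hstack([s,t])[:,:,::-1])
P=o['position'];h=np.array([.714,.1003,.0984]);
for g in(.1057-.0866+.0005,.0165,.014):
  v=P+[0,0,g]-h;r=-(v[0]*.9988+v[1]*.0482);print(g,np.hypot(r,v[2]),np.degrees(np.arctan2(v[2],r))-1.3)
```

```text
12.125 [0.57791884 0.09545696 0.2529201 ] [-4.30297091  3.46052993 -2.74718259] 51.723920702934265 0.03925949566822714 0.0014994007134774387
0.019600000000000006 0.22103163809466278 50.6767611272118
0.0165 0.21859791952410562 50.176252960077264
0.014 0.2166476400089386 49.76445121868395
```

View pics/v6.png

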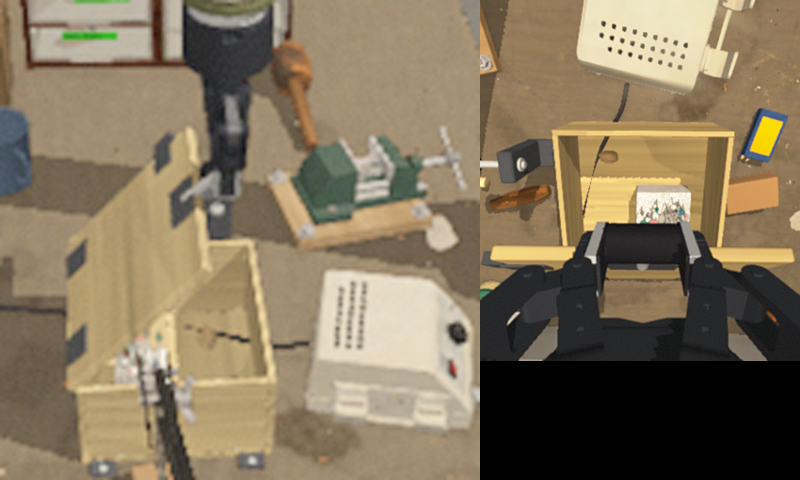

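The lid is open with the grip held, the stand visible inside, and the other tools in place. I'll check the angle against the lid corners in the side view.

Run:
```python
from h import *
S=eyes.camera_model('side');c,s=np.cos(.0482),np.sin(.0482)
for th in(46,48,50,52,54):
  r=[]
  for y in(.1,-.1):
   for l,z in((.18,.01),(.18,0)):
    a=np.radians(th);bx=.09-l*np.cos(a)+z*np.sin(a);bz=.1+l*np.sin(a)+z*np.cos(a)
    p=proj(S,[.6243+c*bx-s*y,.096+s*bx+c*y,bz-.0016]);r.append((p-[190,110])*3)
  print(th,np.round(r,0).tolist())
im=cv2.imread('pics/side6.png')[140:210,225:275];cv2.imwrite('pics/e6.png',cv2.resize(im,(500,700)[:2],interpolation=1)[:600])
```

```text
46 [[210.0, 270.0], [218.0, 276.0], [193.0, 131.0], [200.0, 137.0]]
48 [[204.0, 266.0], [213.0, 272.0], [188.0, 128.0], [195.0, 133.0]]
50 [[198.0, 263.0], [207.0, 269.0], [182.0, 125.0], [190.0, 130.0]]
52 [[192.0, 260.0], [201.0, 265.0], [177.0, 122.0], [185.0, 127.0]]
54 [[185.0, 257.0], [195.0, 262.0], [171.0, 119.0], [180.0, 124.0]]
```

View pics/e6.png

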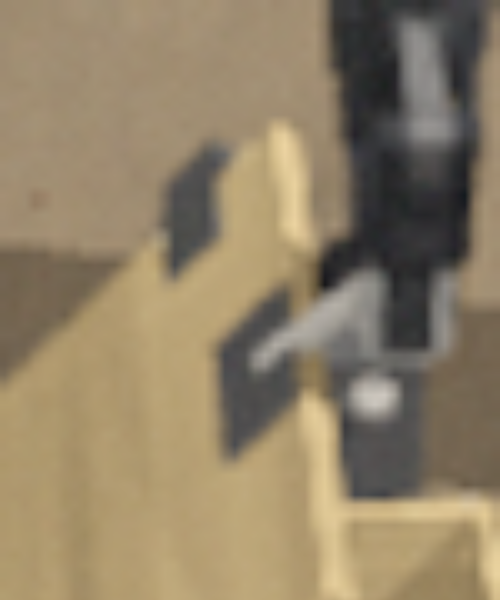

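The side-view corners and the hand's arc (dz 166.4 mm, dx 81.8 mm) both give about 49.9°. The arm is still, and the bolt hasn't been touched since it was pulled out. Handing in.

```bash
python3 -c "
from h import *
o=sensors.get_obs();print(o['time'],o['position'],o['finger_force']);print(env.sign_off())"
```

```text
12.125 [0.57791884 0.09545696 0.2529201 ] 51.723920702934265
the job is handed in; nothing more can be done
None
```

The bolt is pulled out to its stop and left there, the lid is held still at about 50° (measured 49.9°) with the gripper on the T-grip, none of the surrounding tools were touched, and the job was handed in at 12.1 s.

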